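Find the milk pan with the loose handle and slide it onto the repair mat

TASK

One of the three blue milk pans has a loose handle: find it by wiggling the handles sideways. Swing the loose one fully to the robot's left, then fully to its right, and leave it over to the right so that anyone can see it is faulty. Then slide that pan along the counter, without lifting it, until its whole base stands on the red repair mat, and let go. Leave the two sound pans standing where they are, give or take a few centimetres and clear of the mat, and do not disturb the bottles and the mug.

Things in the scene. Friction and masses are not known exactly. Their poses are not given: they have to be found in the camera images.
- pan_a: one of three identical blue enamel milk pans in a row: 110 mm across the rim, 98 mm the base, 62 mm high, open top, wall 3 mm, inner floor 4 mm up, 0.45 to 0.9 kg, standing free. Origin: centre of its underside; z up, x to where its handle sticks out (at the start away from the robot, within 20 degrees), y left of that. Exactly one has a loose handle; which cannot be seen
- pan_b: one of three identical blue enamel milk pans in a row: 110 mm across the rim, 98 mm the base, 62 mm high, open top, wall 3 mm, inner floor 4 mm up, 0.45 to 0.9 kg, standing free. Origin: centre of its underside; z up, x to where its handle sticks out (at the start away from the robot, within 20 degrees), y left of that. Exactly one has a loose handle; which cannot be seen
- pan_c: one of three identical blue enamel milk pans in a row: 110 mm across the rim, 98 mm the base, 62 mm high, open top, wall 3 mm, inner floor 4 mm up, 0.45 to 0.9 kg, standing free. Origin: centre of its underside; z up, x to where its handle sticks out (at the start away from the robot, within 20 degrees), y left of that. Exactly one has a loose handle; which cannot be seen
- handle_a_end (a point): mid-thickness point 5 mm short of the tip of pan_a's black handle: a bar 78 x 18 x 15 mm, 47 mm up, on an upright rivet 67 mm from the pan's centre. Straight: at x 139, y 0 mm in the pan's frame. A sound one gives under 2 mm here, then turns the whole pan; a loose one swings 15 mm to either side (under 1 N), its pan staying put, and stays where left
- handle_b_end (a point): mid-thickness point 5 mm short of the tip of pan_b's black handle: a bar 78 x 18 x 15 mm, 47 mm up, on an upright rivet 67 mm from the pan's centre. Straight: at x 139, y 0 mm in the pan's frame. A sound one gives under 2 mm here, then turns the whole pan; a loose one swings 15 mm to either side (under 1 N), its pan staying put, and stays where left
- handle_c_end (a point): mid-thickness point 5 mm short of the tip of pan_c's black handle: a bar 78 x 18 x 15 mm, 47 mm up, on an upright rivet 67 mm from the pan's centre. Straight: at x 139, y 0 mm in the pan's frame. A sound one gives under 2 mm here, then turns the whole pan; a loose one swings 15 mm to either side (under 1 N), its pan staying put, and stays where left
- mat: red repair mat, a thin sheet flat on the counter beyond the row of pans (pans slide onto it without a step), 180 mm deep (its x) by 620 mm wide (its y). Origin: its centre. The handles of the pans overhang it at the start
- ketchup: red squeeze bottle, 60 mm across, 170 mm high, to the right; bystander. Origin: centre of its underside
- mustard: yellow squeeze bottle, 60 mm across, 170 mm high, to the left; bystander. Origin: centre of its underside
- mug: white mug, 80 mm across, 90 mm high, to the right; bystander. Origin: centre of its underside
Mind the look-alikes: they are no part of the job. What is shaped like the pan_a but green or orange is not meant.

How it is judged:
By the outcome, as a careful person would: the job done as asked, in the order asked, and still so for the second after the job is handed in, with the robot touching nothing.
It also fails if it takes over 72 s, if anything falls off the work surface, if the arm or the gripper's body presses on something with over 40 N, if the wrist force passes 120 N, or if a joint passes its speed limit or range.

ROBOT

A 6-joint arm with a two-finger parallel gripper is mounted at the origin on the work surface. World frame = base frame: x ahead of the robot, y to its left, z up, the work surface at z = 0. Lengths are in m, angles in rad, forces in N, time in s.
With the tool pointing down it reaches from about 0.3 to 0.775 m from the base axis. Payload 14.6 kg.
Tool frame: the origin (TCP) lies at the very end of the fingers, on their centre line; the grasp point (between the pads) lies 19 mm behind it; y points along the fingers, z is the direction in which the jaws open and shut, and the axes are right-handed (so a half turn about y gives the same grasp; the last joint's range is limited). The gripper opens to 94 mm and grips with 3 to 60 N. Pads are 16 mm wide; open, the fingers measure 119 mm over their backs; the gripper's body (75 mm by 177 mm) begins 78 mm behind the grasp point.
Start: joints at [-1.341, 0.3, 1.521, -0, 1.321, -0.067], TCP at [0.161, -0.526, 0.205] pointing down, gripper open.
Joint ranges: [-3.03, 3.03], [-0.79, 2.21], [0.23, 2.52], [-1.04, 4.18], [0, 3.07], [-2.55, 2.55]. Speed limits (rad/s): [2.22, 2.22, 2.57, 3.14, 3.14, 3.14].

INTERFACE

Orientations are given as [roll, pitch, yaw] about the fixed x, y, z axes, in that order (R = Rz(yaw) Ry(pitch) Rx(roll)).
In Python, from station import get_obs, camera, hand_in, masks_of gives the robot as it stands.
- The arm moves only by the shell command python3 -m jog 'ROWS' [FORCE]. ROWS is text: rows parted by semicolons, each of 7 numbers parted by spaces: the shift along the world's x, y, z in mm, then the turn, a rotation vector about the world's x, y, z in degrees, then the closure, from 0 (fully open) to 1 (shut). A call has 1 to 10 rows; each row is the pose to reach, as a shift and turn from the pose measured when the call began; what a row does not reach only later rows make up. A row lasts 1/12 s, in which the tool goes at most 41.7 mm and 7.16 degrees, less where a joint would pass 70% of its speed; a pose out of reach is approached as far as the arm can. A call with a gripper value outside its range is refused whole. The fingers move at their own pace and stop on an object; FORCE is the grip in N (left out, the last holds). Time passes only in rows, so rows that repeat a pose let the fingers close. It gives the time, the measured TCP pose, the force and the opening at its end, in the units of the state.
- get_obs(): the state, without advancing time (a new reading comes with each control period).
- camera(name): name is "side" or "top"; returns a dict with "img" (400x640x3 uint8, red, green, blue), "range_z" (400x640 float32, m along the optical axis (not along the pixel's ray), 0 where there is no reading), "fx", "fy", "cx", "cy" (pixels), "rvec" (rotation vector, rad) and "tvec" (3), from world to camera coordinates, as OpenCV has them. Camera axes: x right, y down, z forward; pixel columns grow to the right and rows downward; lengths in m; the calibration is good to about 2 mm. A picture is of the moment at which its call begins.
- hand_in(): hands the job in, once; it reports no verdict.
Trained networks look in the newest picture that a camera, given by its name, has taken for a name from the list of things; names that differ only in an ending like _2 or _b are one class to them, and where a whole thing is asked for, a point or a joint stands for the part that bears it (a point fixed in the world has none). Each returns a list of dicts, best first, with "conf" (0 to 1); they miss things now and then, are a little off and sometimes report something else, mostly with a low value. They report only what shows in the picture. A call takes as long as a camera call. They do not tell look-alikes from the thing itself.
- masks_of(thing, camera): "mask" (400x640 bool, what is visible of it) and "extent" ([left, top, right, bottom] in pixels, round what is visible of it).
The state is a dict: "time_s": time; "qpos": joint angles; "joint_vel": joint speeds; "tau": joint torques, N m; "ee_pos": TCP position; "eef_rot": TCP orientation; "force": force on the tool from outside, world axes, zero at the start; "moment": the same for the moment, N m; "grip_width": finger opening in m.
Only numpy, scipy, OpenCV 4.12 (cv2) and the standard library are available. Lean on these libraries where they do the work, as an engineer would, in place of code of your own. Each camera call takes 0.05 s, during which the arm holds its last target.

## Working session

There is one attempt and no reset: what is moved stays moved. The work goes in short steps, Python scripts to look and compute and a shell command to move; the robot and the scene stay as the last step left them, time stands still between calls to the robot, and variables do not carry over. Pictures are saved under pics/ and viewed, and the job is handed in when it is done.

```bash
mkdir -p pics; ls; cat > h.py <<'E'
import numpy as np,cv2
from station import get_obs,camera,hand_in,masks_of
def save(c,n): cv2.imwrite('pics/'+n+'.png',c['img'][:,:,::-1])
def world(c):
    R,_=cv2.Rodrigues(np.array(c['rvec'],float)); t=np.array(c['tvec'],float).reshape(3)
    z=c['range_z']; v,u=np.mgrid[:z.shape[0],:z.shape[1]]
    P=np.stack([(u-c['cx'])/c['fx']*z,(v-c['cy'])/c['fy']*z,z],-1)
    return (P-t)@R
E
python3 - <<'E'
from h import *
for n in ['top','side']:
    c=camera(n); save(c,n+'0')
    W=world(c)
    for t in ['pan_a','handle_a_end','mat','ketchup','mustard','mug']:
        for m in masks_of(t,n):
            k=m['mask']&(c['range_z']>0); p=W[k]
            if len(p): print(n,t,round(m['conf'],2),m['extent'],'min',p.min(0).round(3),'max',p.max(0).round(3),'med',np.median(p,0).round(3))
o=get_obs();print(o)
E
```

```text
pics
top pan_a 0.85 [234.8, 153.3, 266.5, 216.5] min [ 0.392  0.153 -0.008] max [0.581 0.261 0.069] med [0.456 0.205 0.006]
top pan_a 0.75 [452.3, 222.6, 510.0, 270.2] min [ 0.237 -0.629 -0.014] max [ 0.381 -0.461  0.069] med [ 0.316 -0.535  0.01 ]
top pan_a 0.74 [370.6, 239.5, 415.0, 275.9] min [ 0.205 -0.337 -0.009] max [ 0.311 -0.184  0.068] med [ 0.253 -0.274  0.006]
top pan_a 0.68 [368.5, 144.4, 401.1, 203.0] min [ 0.431 -0.281 -0.011] max [ 0.62 -0.17  0.07] med [ 0.496 -0.237  0.006]
top pan_a 0.65 [299.5, 144.7, 331.4, 201.8] min [ 0.424 -0.058 -0.008] max [0.616 0.048 0.068] med [ 0.489 -0.008  0.006]
top handle_a_end 0.61 [391.3, 150.0, 397.2, 168.2] min [ 0.556 -0.267  0.042] max [ 0.617 -0.239  0.062] med [ 0.586 -0.254  0.053]
top handle_a_end 0.52 [493.0, 250.6, 508.0, 269.8] min [ 0.237 -0.654 -0.006] max [ 0.281 -0.575  0.065] med [ 0.257 -0.604  0.053]
top mat 0.27 [178.2, 167.2, 201.4, 187.2] min [ 0.47   0.372 -0.009] max [0.537 0.425 0.177] med [0.494 0.389 0.111]
top ketchup 0.83 [436.6, 146.0, 461.5, 172.8] min [ 0.546 -0.493 -0.009] max [ 0.611 -0.399  0.176] m
[... 1852 characters left out ...]
 med [ 0.461 -0.364  0.058]
{'time_s': 0.7, 'qpos': array([-1.34062323e+00,  2.99874509e-01,  1.52100139e+00,  5.94755393e-06,
        1.32066104e+00, -6.65897707e-02]), 'joint_vel': array([ 1.04208171e-03, -6.55439121e-05,  2.23277881e-03,  1.06880044e-03,
        1.58857430e-03, -1.94566582e-04]), 'tau': array([-1.41740984e-03, -5.31578135e+01, -3.52878642e+01,  7.08124624e-02,
        2.12234922e-02, -1.84049929e-05]), 'ee_pos': array([ 0.16083858, -0.52595786,  0.20545898]), 'eef_rot': array([-1.57074036e+00,  2.04276465e-06, -2.84483126e+00]), 'force': array([0.14252964, 0.16047531, 0.97741655]), 'moment': array([ 0.0398913 , -0.02751598,  0.02396277]), 'grip_width': 0.0936743738110097}
```

```bash
cat >> h.py <<'E'
from scipy.optimize import least_squares
PANS={'A':(0.449,0.207),'B':(0.484,-0.003),'C':(0.489,-0.232)}
def pts(names=('top','side')):
    P=[];C=[];cs={}
    for n in names:
        c=camera(n); cs[n]=c; W=world(c); k=c['range_z']>0
        P.append(W[k]); C.append(c['img'][k].astype(float))
    return np.concatenate(P),np.concatenate(C),cs
def pan(P,C,x0,y0):
    b=(C[:,2]>C[:,0]+30)&(C[:,2]>60)
    q=P[b&(abs(P[:,2]-.062)<.007)&(np.hypot(P[:,0]-x0,P[:,1]-y0)<.09)]
    f=lambda s,q:np.hypot(q[:,0]-s[0],q[:,1]-s[1])-.0535
    r=least_squares(f,[x0,y0],args=(q,),loss='soft_l1',f_scale=.003)
    return r.x,len(q),np.abs(r.fun).mean()
def handle(P,C,cx,cy):
    d=C.max(1)<75
    r=np.hypot(P[:,0]-cx,P[:,1]-cy)
    a=np.arctan2(P[:,1]-cy,P[:,0]-cx)
    q=P[d&(P[:,2]>.035)&(P[:,2]<.066)&(r>.07)&(r<.155)&(abs(a)<1)]
    if len(q)<5: return None
    m=np.median(q[:,:2],0); u=np.linalg.svd(q[:,:2]-q[:,:2].mean(0),full_matrices=False)[2][0]; u=u*np.sign(u[0])
    return m,u,len(q),np.degrees(np.arctan2(m[1]-cy,m[0]-cx)),np.degrees(np.arctan2(u[1],u[0]))
E
python3 - <<'E'
from h import *
P,C,cs=pts()
save(cs['top'],'t1');save(cs['side'],'s1')
for k,v in PANS.items():
    s,n,e=pan(P,C,*v); print(k,s.round(4),n,e.round(4),handle(P,C,*s))
red=(C[:,0]>110)&(C[:,1]<80)&(C[:,2]<80)&(abs(P[:,2])<.012)
q=P[red&(P[:,0]>.5)&(P[:,1]>-.36)&(P[:,1]<.42)]
r=cv2.minAreaRect((q[:,:2]*1000).astype(np.float32));print(r,np.percentile(q,[0.5,99.5],0),cv2.boxPoints(r))
E
```

```text
A [0.4477 0.2081] 212 0.0017 (array([0.54713271, 0.18152549]), array([ 0.97222639, -0.23404241]), 156, np.float64(-14.982143875381734), np.float64(-13.535182713273056))
B [ 0.4789 -0.003 ] 169 0.0017 (array([ 0.5812356 , -0.01283952]), array([ 0.99744713, -0.07140891]), 136, np.float64(-5.49872369001837), np.float64(-4.094914209507582))
C [ 0.4865 -0.2215] 181 0.0022 (array([ 0.58496346, -0.25049282]), array([ 0.96543882, -0.2606298 ]), 116, np.float64(-16.424277931962575), np.float64(-15.1074356296591))
((647.9944458007812, 32.20867919921875), (181.76785278320312, 627.6722412109375), 1.4794890880584717) [[ 0.55680643 -0.27260731 -0.00940458]
 [ 0.73722167  0.33744717  0.00890077]] [[ 549.03784  343.59366]
 [ 565.2438  -283.86935]
 [ 746.95105 -279.1763 ]
 [ 730.7451   348.2867 ]]
```

View pics/top0.png

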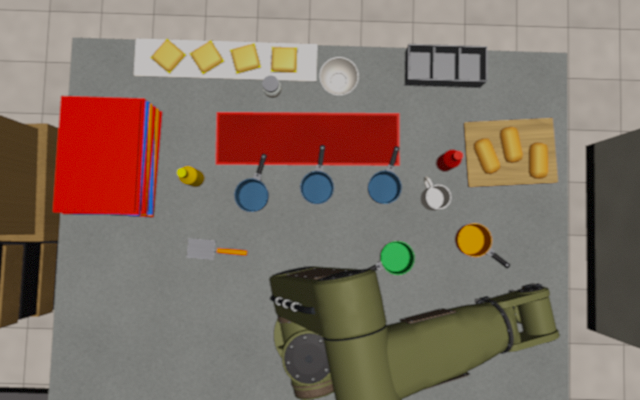

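View pics/side0.png

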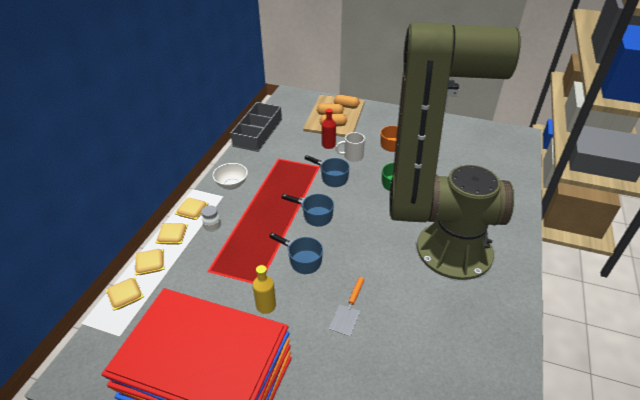

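```bash
python3 -m jog '446 270 0 0 0 -32 0.65;446 270 0 0 0 -32 0.65;446 270 0 0 0 -32 0.65;446 270 0 0 0 -32 0.65;446 270 0 0 0 -32 0.65;446 270 0 0 0 -32 0.65;446 270 0 0 0 -32 0.65;446 270 0 0 0 -32 0.65;446 270 0 0 0 -32 0.65;446 270 0 0 0 -32 0.65'
```

```text
time_s: 1.63
ee_pos: [0.5063, -0.3165, 0.2056]
eef_rot: [-1.571, 0.0, 2.88]
force: [0.3, -0.8, -0.0]
grip_width: 0.034
```

```bash
python3 -m jog '101 61 0 0 0 0 0.65;101 61 0 0 0 0 0.65;101 61 0 0 0 0 0.65;101 61 0 0 0 0 0.65;101 61 -100 0 0 0 0.65;101 61 -100 0 0 0 0.65;101 61 -100 0 0 0 0.65;101 61 -100 0 0 0 0.65'; python3 - <<'E'
from h import *
P,C,cs=pts()
save(cs['top'],'t2');save(cs['side'],'s2')
im=cs['side']['img'][110:230,250:410,::-1];cv2.imwrite('pics/s2z.png',cv2.resize(im,None,fx=5,fy=5,interpolation=cv2.INTER_CUBIC))
E
```

```text
time_s: 2.3
ee_pos: [0.6052, -0.2547, 0.1006]
eef_rot: [-1.572, -0.007, 2.88]
force: [-0.5, -0.3, -0.8]
grip_width: 0.0328
```

View pics/s2z.png

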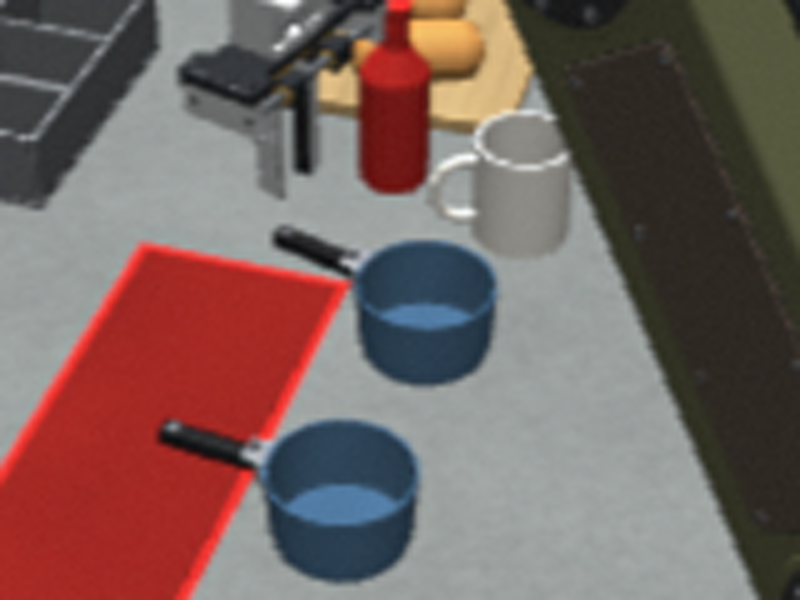

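View pics/t2.png

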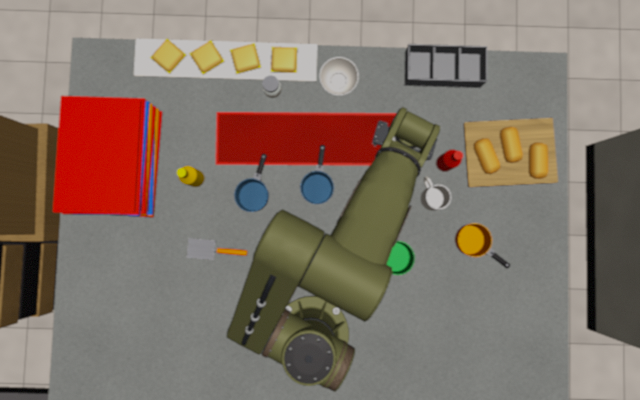

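```bash
python3 - <<'E'
from h import *
c=camera('side')
q=np.array([[.6052,-.2547,.1006],[.6052,-.2547,.047],[.6052,-.2547,.036],[.62,-.259,.047]])
uv,_=cv2.projectPoints(q,np.array(c['rvec'],float),np.array(c['tvec'],float),np.array([[c['fx'],0,c['cx']],[0,c['fy'],c['cy']],[0,0,1]]),None)
print(((uv[:,0]-[250,110])*5).round())
E
```

```text
[[291. 187.]
 [292. 243.]
 [292. 254.]
 [276. 236.]]
```

```bash
python3 -m jog '2 -1 -64 0 0 0 0.65;2 -1 -64 0 0 0 0.65;2 -1 -64 0 0 0 0.65;2 -1 -64 0 0 0 0.65'; cat > look.py <<'E'
import sys
from h import *
n,x0,y0=sys.argv[1],int(sys.argv[2]),int(sys.argv[3])
c=camera('side')
im=c['img'][y0:y0+60,x0:x0+80,::-1];cv2.imwrite(f'pics/{n}.png',cv2.resize(im,None,fx=10,fy=10,interpolation=cv2.INTER_CUBIC))
E
python3 look.py c0 290 140
```

```text
time_s: 2.78
ee_pos: [0.6105, -0.2574, 0.0452]
eef_rot: [-1.57, 0.004, 2.88]
force: [-0.1, -0.3, 1.0]
grip_width: 0.0328
```

View pics/c0.png

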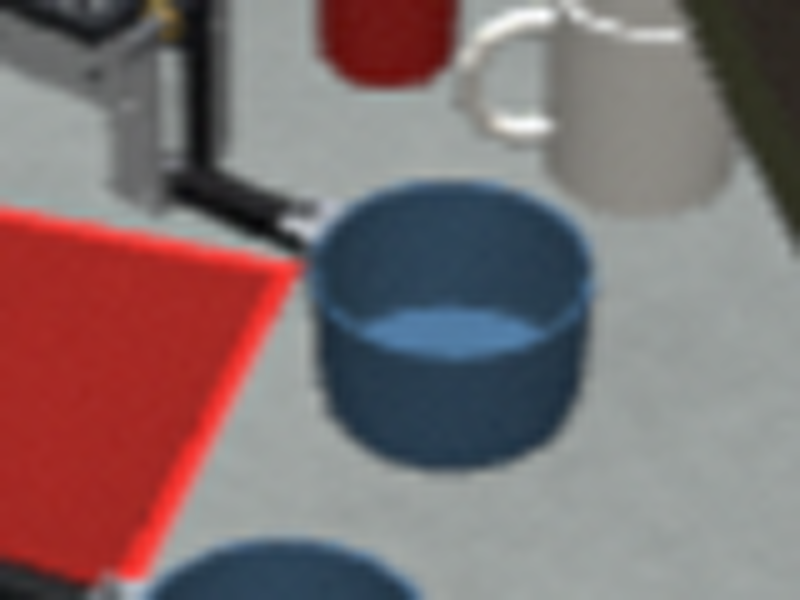

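```bash
python3 -m jog '-2 0 -8 0 0 0 0.65;-2 0 -8 0 0 0 0.65;-2 0 -8 0 0 0 0.65'; python3 -m jog '1 5 0 0 0 0 0.65;1 5 0 0 0 0 0.65;1 5 0 0 0 0 0.65'; python3 -m jog '1 5 0 0 0 0 0.65;1 5 0 0 0 0 0.65;1 5 0 0 0 0 0.65';python3 -m jog '1 5 0 0 0 0 0.65;1 5 0 0 0 0 0.65;1 5 0 0 0 0 0.65';python3 -m jog '1 3 0 0 0 0 0.65;1 3 0 0 0 0 0.65;1 3 0 0 0 0 0.65';  python3 look.py c1 290 140
```

```text
time_s: 3.08
ee_pos: [0.6093, -0.2578, 0.0395]
eef_rot: [-1.569, 0.007, 2.88]
force: [0.4, 0.2, -0.0]
grip_width: 0.0328
time_s: 3.33
ee_pos: [0.6106, -0.2525, 0.0399]
eef_rot: [-1.569, 0.008, 2.88]
force: [0.2, 0.2, 0.3]
grip_width: 0.0329
time_s: 3.58
ee_pos: [0.6117, -0.2472, 0.04]
eef_rot: [-1.569, 0.008, 2.881]
force: [-0.0, -0.2, -0.1]
grip_width: 0.033
time_s: 3.83
ee_pos: [0.6128, -0.2418, 0.04]
eef_rot: [-1.569, 0.008, 2.881]
force: [0.8, -0.2, -0.2]
grip_width: 0.0334
time_s: 4.08
ee_pos: [0.6138, -0.2386, 0.0399]
eef_rot: [-1.569, 0.008, 2.881]
force: [-0.3, -0.5, -0.2]
grip_width: 0.0328
```

View pics/c1.png

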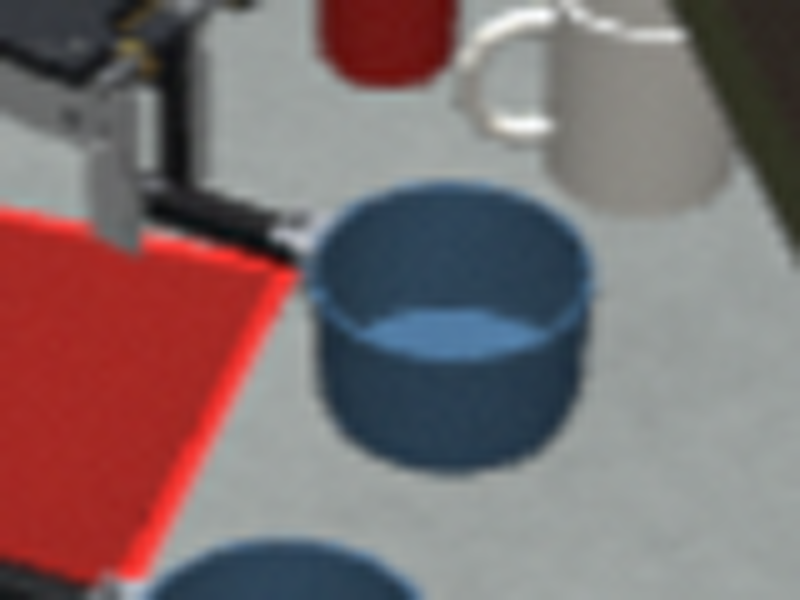

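```bash
python3 -m jog '-1 -6 0 0 0 0 0.65;-1 -6 0 0 0 0 0.65;-1 -6 60 0 0 0 0.65;-1 -6 60 0 0 0 0.65;-6 224 60 0 0 10 0.65;-6 224 60 0 0 10 0.65;-6 224 60 0 0 10 0.65;-6 224 60 0 0 10 0.65;-6 224 60 0 0 10 0.65;-6 224 60 0 0 10 0.65'; python3 look.py b0 270 170;python3 look.py c2 290 140
```

```text
time_s: 4.97
ee_pos: [0.6074, -0.011, 0.1002]
eef_rot: [-1.57, 0.008, 3.057]
force: [0.8, -0.2, 0.4]
grip_width: 0.0325
```

View pics/b0.png

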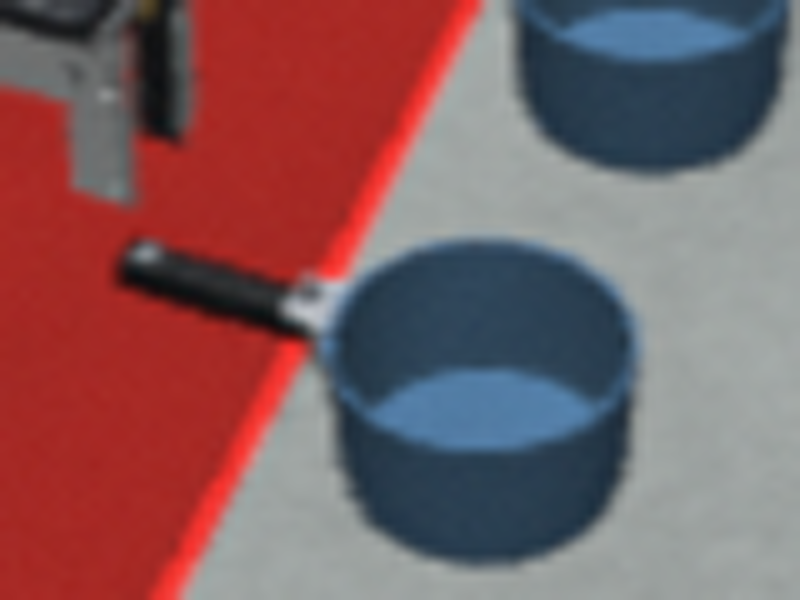

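View pics/c2.png

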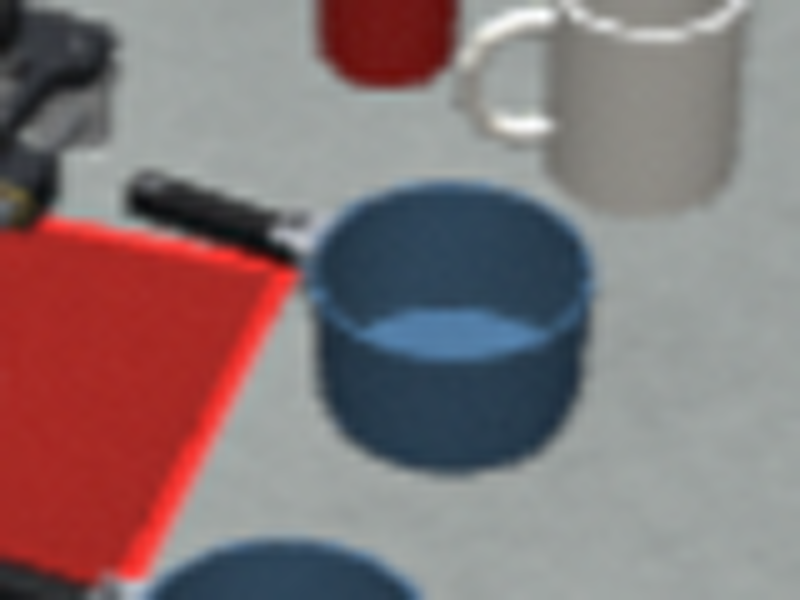

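```bash
python3 -m jog '0 -4 0 0 0 0 0.65;0 -4 -61 0 0 0 0.65;0 -4 -61 0 0 0 0.65;0 -4 -61 0 0 0 0.65;0 -4 -61 0 0 0 0.65;0 -4 -61 0 0 0 0.65'; python3 look.py b1 270 170; python3 -m jog '0 6 0 0 0 0 0.65;0 6 0 0 0 0 0.65;0 12 0 0 0 0 0.65;0 12 0 0 0 0 0.65;1 18 0 0 0 0 0.65;1 18 0 0 0 0 0.65;1 18 0 0 0 0 0.65'; python3 look.py b2 270 170
```

```text
time_s: 5.57
ee_pos: [0.6086, -0.0166, 0.0407]
eef_rot: [-1.57, 0.01, 3.058]
force: [0.4, 0.1, 0.2]
grip_width: 0.0326
time_s: 6.2
ee_pos: [0.6097, 0.0021, 0.0409]
eef_rot: [-1.57, 0.01, 3.059]
force: [-0.7, -1.0, 0.1]
grip_width: 0.0328
```

View pics/b1.png

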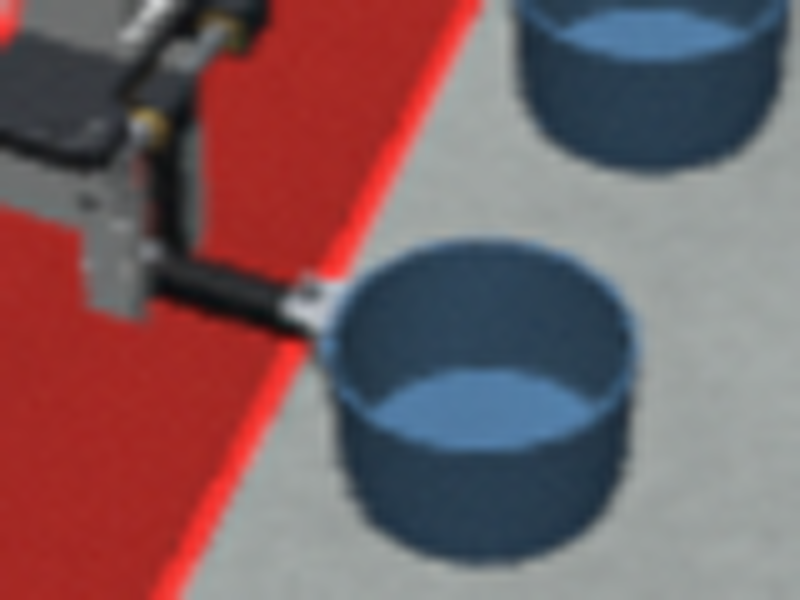

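View pics/b2.png

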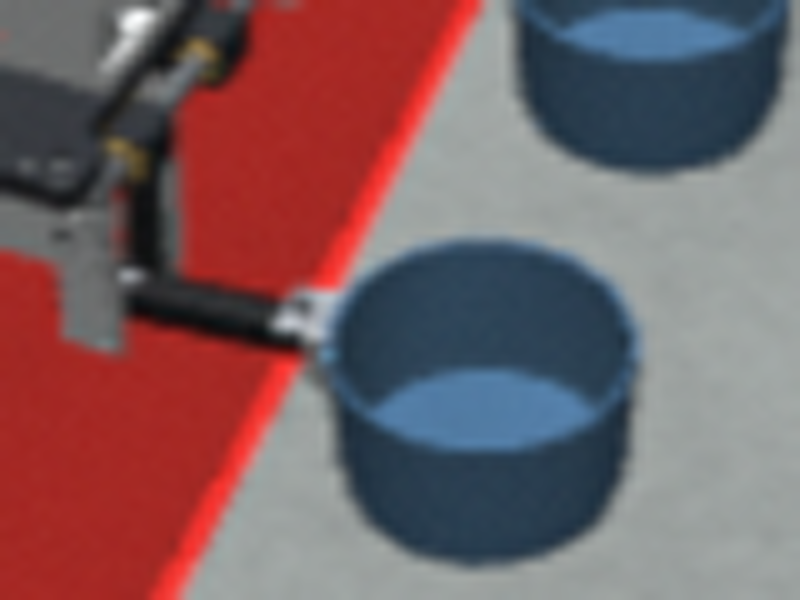

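```bash
python3 -m jog '0 -6 0 0 0 0 0.65;0 -6 60 0 0 0 0.65;0 -6 60 0 0 0 0.65;-37 173 60 0 0 -9 0.65;-37 173 60 0 0 -9 0.65;-37 173 60 0 0 -9 0.65;-37 173 60 0 0 -9 0.65;-37 173 60 0 0 -9 0.65;-37 173 60 0 0 -9 0.65;-37 173 60 0 0 -9 0.65'; python3 look.py a0 260 220;python3 look.py b3 270 170
```

```text
time_s: 7.08
ee_pos: [0.5726, 0.175, 0.1008]
eef_rot: [-1.57, 0.01, 2.903]
force: [0.8, -1.0, -0.4]
grip_width: 0.0331
```

View pics/a0.png

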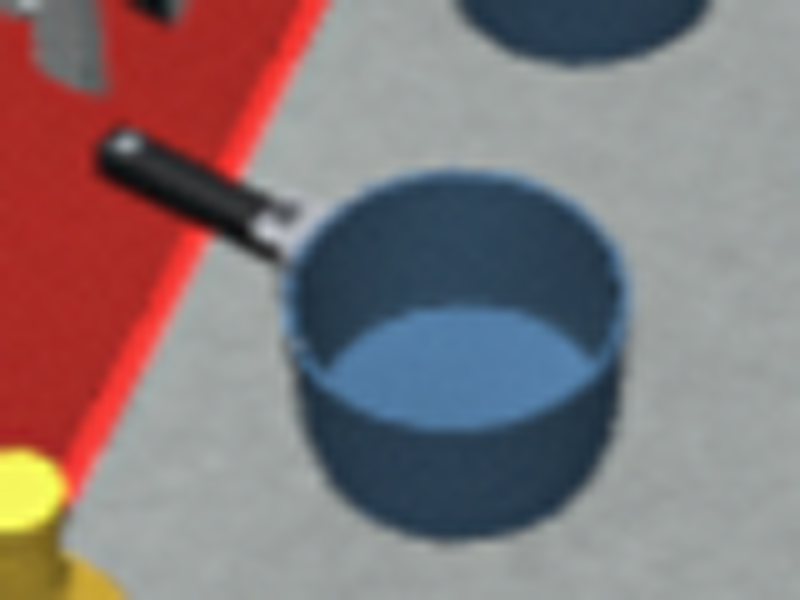

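View pics/b3.png

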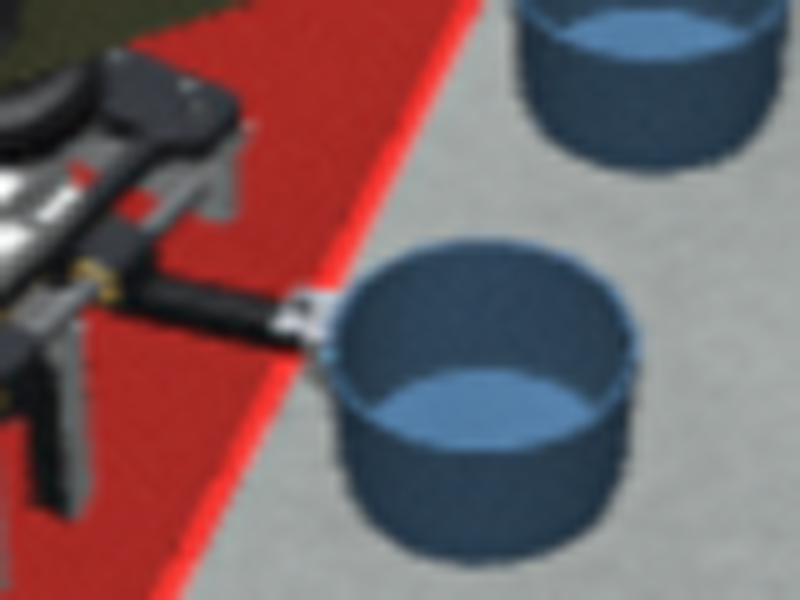

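```bash
python3 -m jog '0 0 -61 0 0 0 0.65;0 0 -61 0 0 0 0.65;0 0 -61 0 0 0 0.65;0 0 -61 0 0 0 0.65;0 0 -61 0 0 0 0.65'; python3 look.py a1 260 220; python3 -m jog '1 6 0 0 0 0 0.65;1 6 0 0 0 0 0.65;3 12 0 0 0 0 0.65;3 12 0 0 0 0 0.65;4 18 0 0 0 0 0.65;4 18 0 0 0 0 0.65;4 18 0 0 0 0 0.65'; python3 look.py a2 260 220
```

```text
time_s: 7.6
ee_pos: [0.5741, 0.1729, 0.0414]
eef_rot: [-1.57, 0.012, 2.9]
force: [0.0, -0.9, 0.9]
grip_width: 0.0331
time_s: 8.23
ee_pos: [0.5781, 0.1916, 0.0416]
eef_rot: [-1.571, 0.012, 2.9]
force: [-0.6, -0.4, -0.6]
grip_width: 0.0327
```

View pics/a1.png

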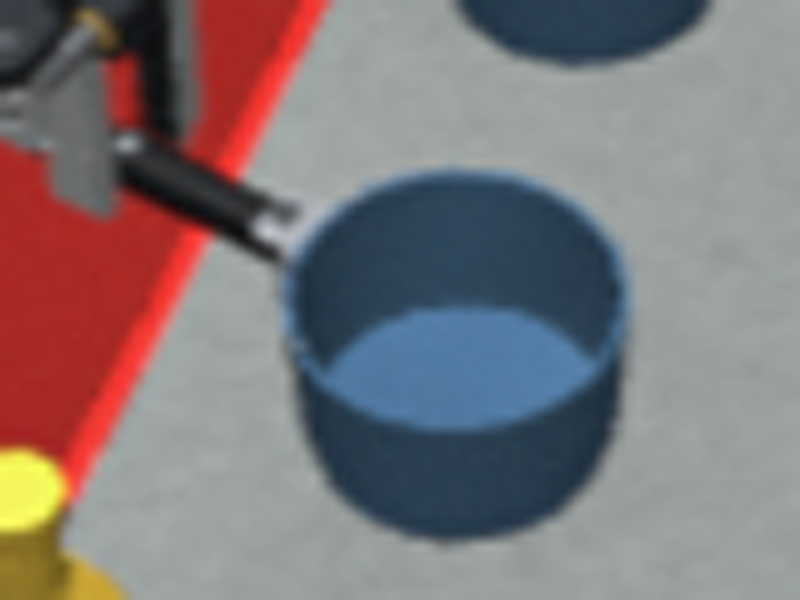

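View pics/a2.png

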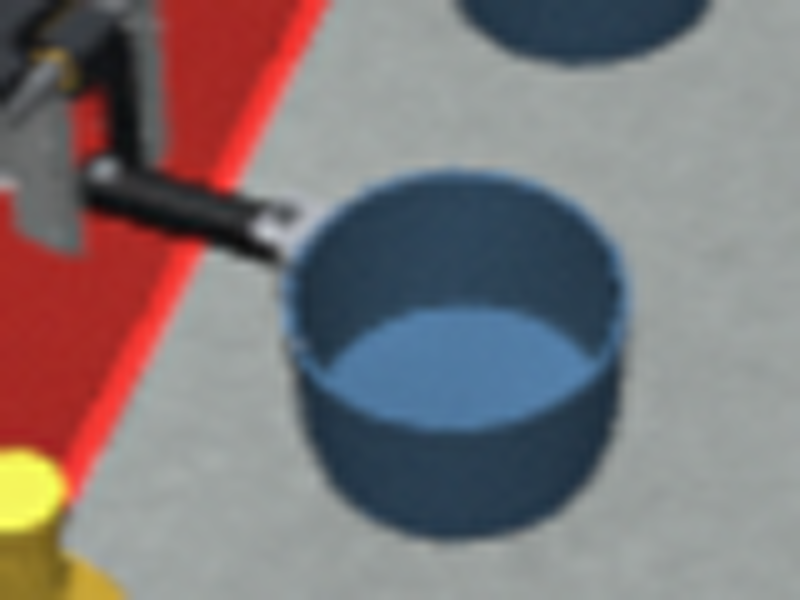

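```bash
python3 -m jog '0 3 0 0 0 0 0.65;0 3 0 0 0 0 0.65;0 3 0 0 0 0 0.65'; python3 look.py a3 260 220;python3 -m jog '0 3 0 0 0 0 0.65;0 3 0 0 0 0 0.65;0 3 0 0 0 0 0.65'; python3 look.py a4 260 220
```

```text
time_s: 8.53
ee_pos: [0.578, 0.1945, 0.0416]
eef_rot: [-1.571, 0.012, 2.9]
force: [-0.3, -0.6, -0.4]
grip_width: 0.0331
time_s: 8.83
ee_pos: [0.578, 0.1976, 0.0415]
eef_rot: [-1.571, 0.012, 2.9]
force: [-0.2, -0.6, -1.1]
grip_width: 0.0331
```

View pics/a3.png

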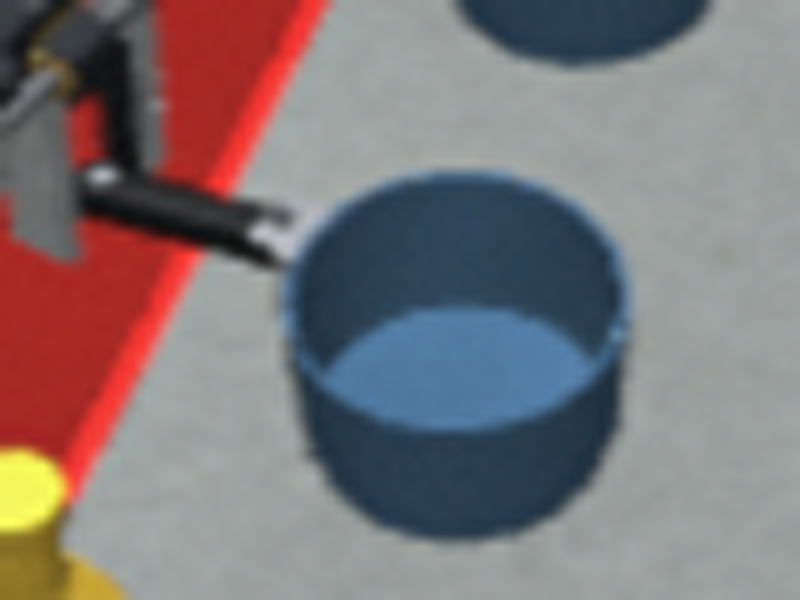

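View pics/a4.png

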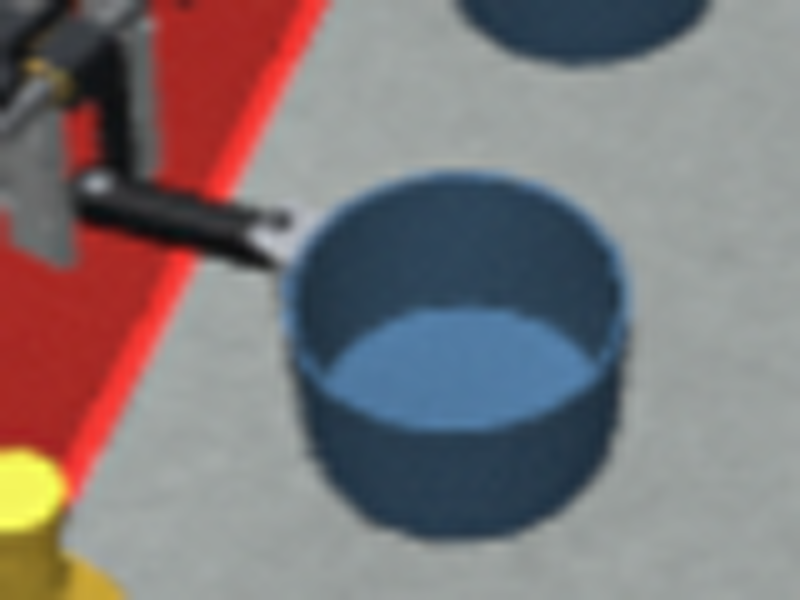

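```bash
python3 -m jog '1 4 0 0 0 0 0.65;1 4 0 0 0 0 0.65;1 4 0 0 0 0 0.65;1 4 0 0 0 0 0.65'; python3 look.py a5 260 220;python3 -m jog '-1 -8 0 0 0 0 0.65;-2 -16 0 0 0 0 0.65;-3 -22 0 0 0 0 0.65;-4 -28 0 0 0 0 0.65;-6 -34 0 0 0 0 0.65;-8 -38 0 0 0 0 0.65;-9 -42 0 0 0 0 0.65;-9 -42 0 0 0 0 0.65;-9 -42 0 0 0 0 0.65'; python3 look.py a6 260 220
```

```text
time_s: 9.22
ee_pos: [0.5789, 0.2017, 0.0415]
eef_rot: [-1.571, 0.012, 2.9]
force: [-0.6, 0.3, 1.0]
grip_width: 0.0331
time_s: 10.02
ee_pos: [0.5698, 0.1595, 0.0415]
eef_rot: [-1.571, 0.012, 2.9]
force: [0.1, 0.6, 0.2]
grip_width: 0.0331
```

View pics/a5.png

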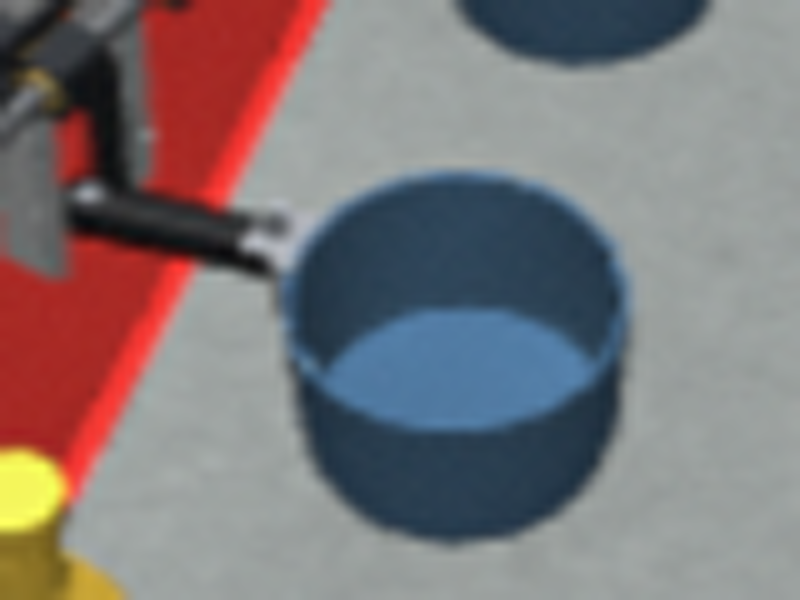

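View pics/a6.png

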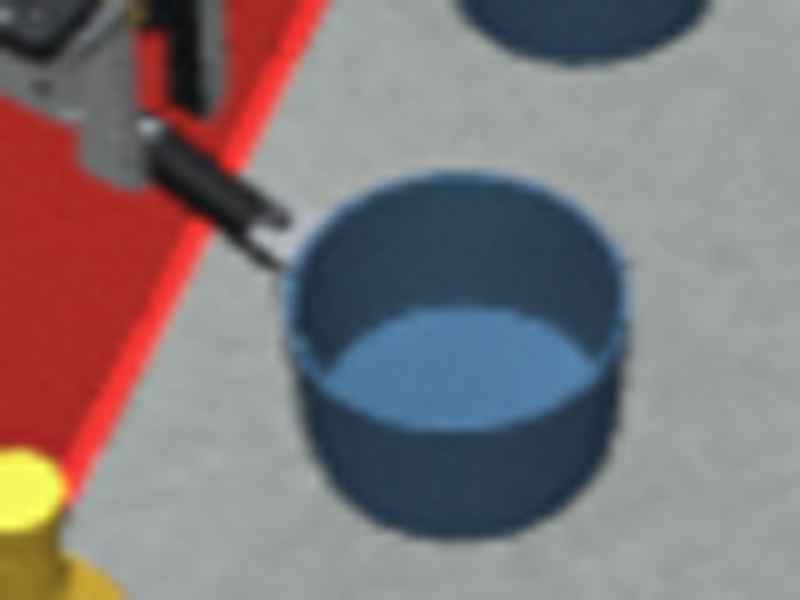

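```bash
python3 -m jog '-1 -4 0 0 0 0 0.65;-1 -4 0 0 0 0 0.65;-1 -4 0 0 0 0 0.65'; python3 look.py a7 260 220;python3 -m jog '-1 -4 0 0 0 0 0.65;-1 -4 0 0 0 0 0.65;-1 -4 0 0 0 0 0.65'; python3 look.py a8 260 220
```

```text
time_s: 10.32
ee_pos: [0.5688, 0.1556, 0.0415]
eef_rot: [-1.571, 0.012, 2.9]
force: [-0.7, -0.3, 0.4]
grip_width: 0.0324
time_s: 10.62
ee_pos: [0.5678, 0.1514, 0.0415]
eef_rot: [-1.571, 0.012, 2.9]
force: [-0.5, 0.3, -0.6]
grip_width: 0.0331
```

View pics/a7.png

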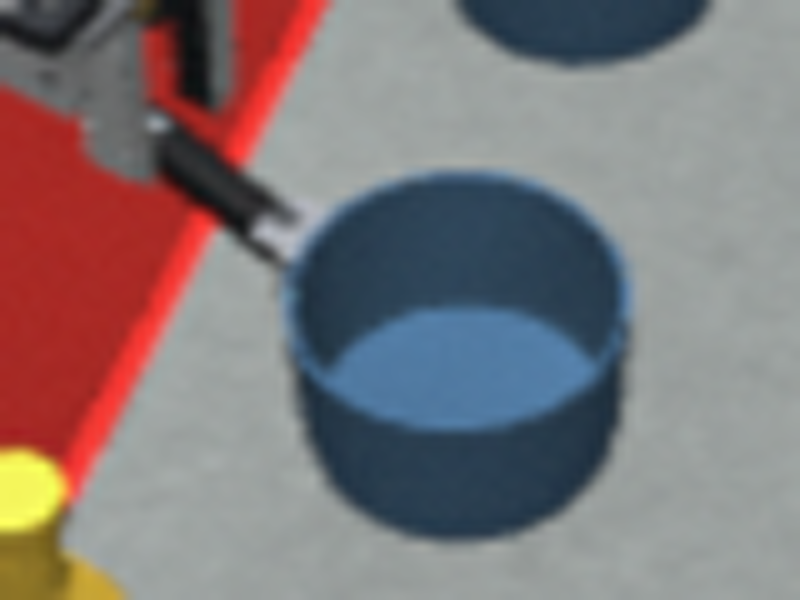

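View pics/a8.png

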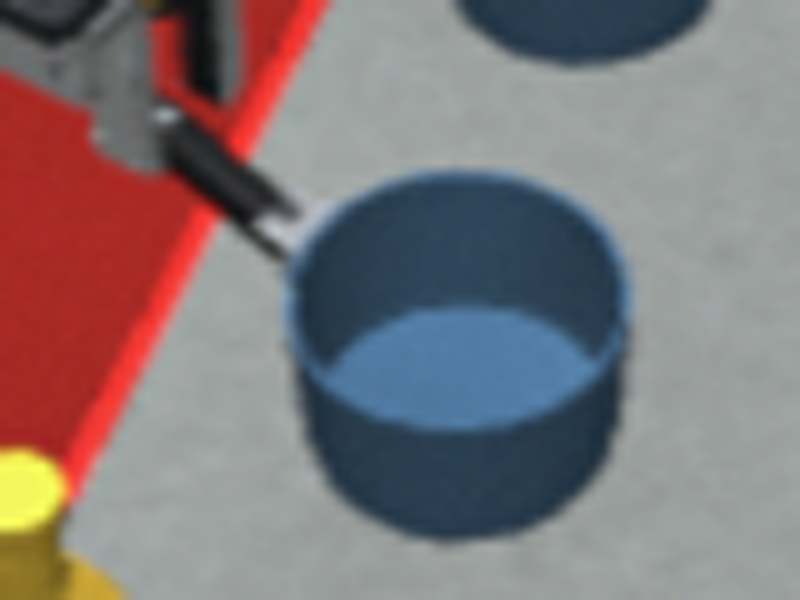

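```bash
python3 -m jog '-1 -3 0 0 0 0 0.65;-1 -3 0 0 0 0 0.65;1 4 0 0 0 0 0.65;1 4 0 0 0 0 0.65;1 4 80 0 0 0 0.65;1 4 80 0 0 0 0.65;1 4 80 0 0 0 0.65'; python3 - <<'E'
from h import *
P,C,cs=pts()
save(cs['top'],'t9')
for k,v in PANS.items():
    s,n,e=pan(P,C,*v); print(k,s.round(4),n,e.round(4),handle(P,C,*s))
c=cs['top'];W=world(c)
print('shaker',W[76:98:3,272].round(3))
c=cs['side'];W=world(c)
print('shaker side',W[206:232:4,210].round(3))
cv2.imwrite('pics/s9.png',cv2.resize(c['img'][180:300,200:360,::-1],None,fx=5,fy=5,interpolation=cv2.INTER_CUBIC))
E
```

```text
time_s: 11.25
ee_pos: [0.5717, 0.1564, 0.1289]
eef_rot: [-1.575, 0.021, 2.901]
force: [1.1, 1.1, 1.0]
grip_width: 0.0332
A [0.4477 0.2081] 164 0.0016 (array([0.54410672, 0.17297623]), array([ 0.87894883, -0.47691609]), 69, np.float64(-20.001419003325275), np.float64(-28.48417980083526))
B [ 0.4797 -0.0025] 176 0.002 (array([ 0.58144083, -0.00083912]), array([0.9996359 , 0.02698258]), 138, np.float64(0.9588256263113459), np.float64(1.5461753979877488))
C [ 0.4865 -0.2203] 179 0.0022 (array([ 0.58891456, -0.23796155]), array([ 0.98870973, -0.14984348]), 127, np.float64(-9.783682534289882), np.float64(-8.617855904131478))
shaker [[0.833 0.15  0.074]
 [0.824 0.15  0.07 ]
 [0.814 0.15  0.069]
 [0.803 0.149 0.073]
 [0.793 0.149 0.072]
 [0.784 0.149 0.07 ]
 [0.779 0.15  0.052]
 [0.78  0.154 0.015]]
shaker side [[0.82  0.136 0.073]
 [0.807 0.158 0.078]
 [0.801 0.171 0.073]
 [0.798 0.18  0.063]
 [0.798 0.184 0.048]
 [0.804 0.181 0.025]
 [0.803 0.187 0.011]]
```

View pics/s9.png

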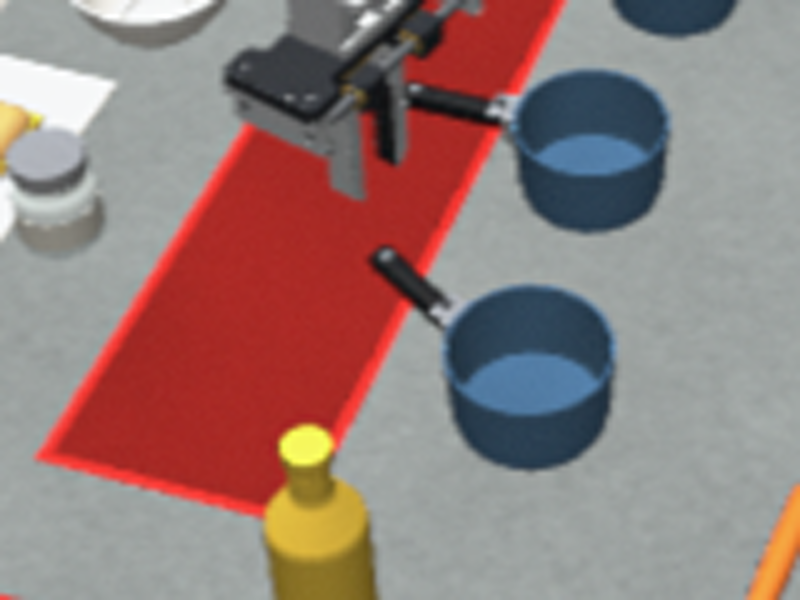

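```bash
python3 -m jog '0 0 20 0 0 0 0.65;-224 52 20 0 0 14 0.36;-224 52 20 0 0 14 0.36;-224 52 20 0 0 14 0.36;-224 52 20 0 0 14 0.36;-224 52 20 0 0 14 0.36;-224 52 20 0 0 14 0.36;-224 52 20 0 0 14 0.36;-224 52 20 0 0 14 0.36;-224 52 20 0 0 14 0.36'
```

```text
time_s: 12.18
ee_pos: [0.346, 0.2078, 0.1425]
eef_rot: [-1.572, 0.014, -3.138]
force: [1.4, -0.2, -0.3]
grip_width: 0.0603
```

```bash
python3 -m jog '2 0 -40 0 0 0 0.36;2 0 -80 0 0 0 0.36;2 0 -120 0 0 0 0.36;2 0 -122 0 0 0 0.36;2 0 -122 0 0 0 0.36;2 0 -122 0 0 0 0.36'; python3 - <<'E'
from h import *
c=camera('side')
cv2.imwrite('pics/s10.png',cv2.resize(c['img'][180:300,220:380,::-1],None,fx=5,fy=5,interpolation=cv2.INTER_CUBIC))
E
```

```text
time_s: 12.68
ee_pos: [0.3492, 0.208, 0.0219]
eef_rot: [-1.572, 0.015, -3.139]
force: [0.7, 0.6, 0.4]
grip_width: 0.0605
```

View pics/s10.png

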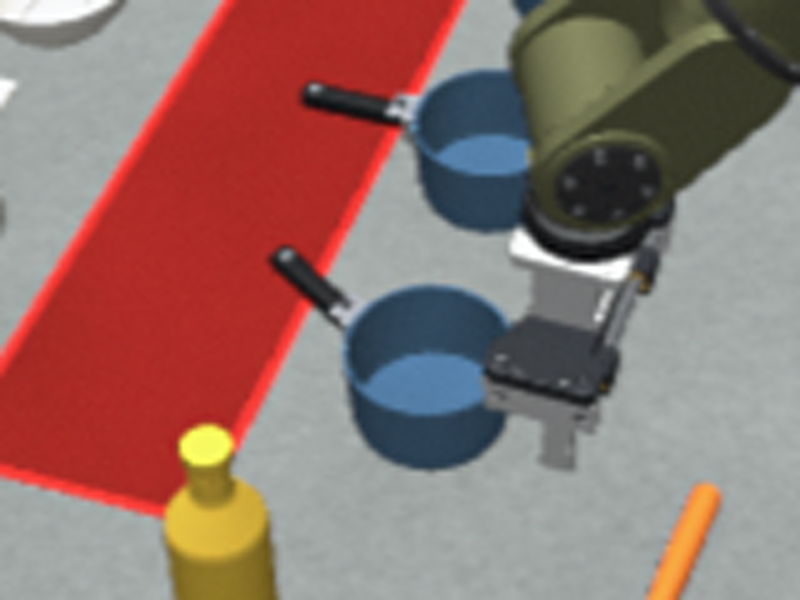

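```bash
python3 -m jog '15 0 0 0 0 0 0.36;30 0 0 0 0 0 0.36;38 0 0 0 0 0 0.36;42 0 0 0 0 0 0.36;46 0 0 0 0 0 0.36;50 0 0 0 0 0 0.36;54 0 0 0 0 0 0.36;58 0 0 0 0 0 0.36;63 0 0 0 0 0 0.36;68 0 0 0 0 0 0.36'; python3 - <<'E'
from h import *
P,C,cs=pts()
s,n,e=pan(P,C,.46,.208); print(s,n,e,handle(P,C,*s)); c=cs['side']
cv2.imwrite('pics/s11.png',cv2.resize(c['img'][180:300,220:380,::-1],None,fx=5,fy=5,interpolation=cv2.INTER_CUBIC))
E
```

```text
time_s: 13.57
ee_pos: [0.4167, 0.2083, 0.0232]
eef_rot: [-1.573, 0.016, -3.138]
force: [-6.5, -0.1, 4.0]
grip_width: 0.0597
[0.47093098 0.20885311] 133 0.0018918337624411446 (array([0.5667357 , 0.17280085]), array([ 0.89363311, -0.44879825]), 137, np.float64(-20.621813981818917), np.float64(-26.666607073423858))
```

View pics/s11.png

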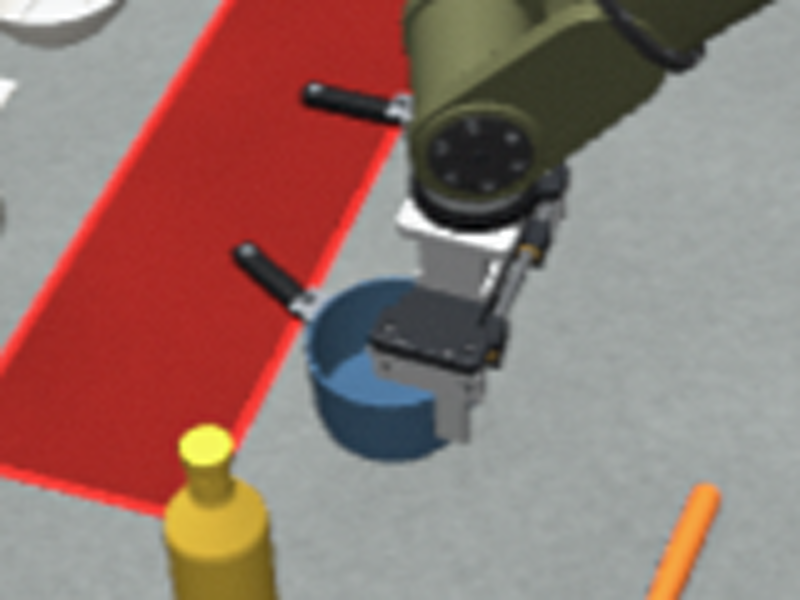

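```bash
python3 -m jog '5 0 0 0 0 0 0.36;11 0 0 0 0 0 0.36;18 0 0 0 0 0 0.36;25 0 0 0 0 0 0.36;32 0 0 0 0 0 0.36;39 0 0 0 0 0 0.36;46 0 0 0 0 0 0.36;53 0 0 0 0 0 0.36;59 0 0 0 0 0 0.36;64 0 0 0 0 0 0.36'; python3 - <<'E'
from h import *
P,C,cs=pts()
s,n,e=pan(P,C,.535,.208); print(s,n,e,handle(P,C,*s))
E
python3 -m jog '5 0 0 0 0 0 0.36;11 0 0 0 0 0 0.36;18 0 0 0 0 0 0.36;25 0 0 0 0 0 0.36;32 0 0 0 0 0 0.36;39 0 0 0 0 0 0.36;46 0 0 0 0 0 0.36;53 0 0 0 0 0 0.36;59 0 0 0 0 0 0.36;64 0 0 0 0 0 0.36'; python3 - <<'E'
from h import *
P,C,cs=pts()
s,n,e=pan(P,C,.6,.208); print(s,n,e,handle(P,C,*s)); c=cs['side']
cv2.imwrite('pics/s12.png',cv2.resize(c['img'][180:300,200:360,::-1],None,fx=5,fy=5,interpolation=cv2.INTER_CUBIC))
E
```

```text
time_s: 14.5
ee_pos: [0.4821, 0.2083, 0.0233]
eef_rot: [-1.573, 0.017, -3.139]
force: [-5.8, -1.2, 1.8]
grip_width: 0.06
[0.536454   0.20910686] 89 0.0016549052142399365 (array([0.63152443, 0.17171115]), array([ 0.86914878, -0.4945507 ]), 137, np.float64(-21.47207071248608), np.float64(-29.640127368220003))
time_s: 15.43
ee_pos: [0.5467, 0.2083, 0.0233]
eef_rot: [-1.573, 0.018, -3.139]
force: [-5.9, 0.2, 1.7]
grip_width: 0.0601
[0.60022472 0.2094109 ] 86 0.0015514386702687674 (array([0.69531418, 0.17304856]), array([ 0.89705446, -0.44192002]), 132, np.float64(-20.926921292205954), np.float64(-26.22645005216449))
```

View pics/s12.png

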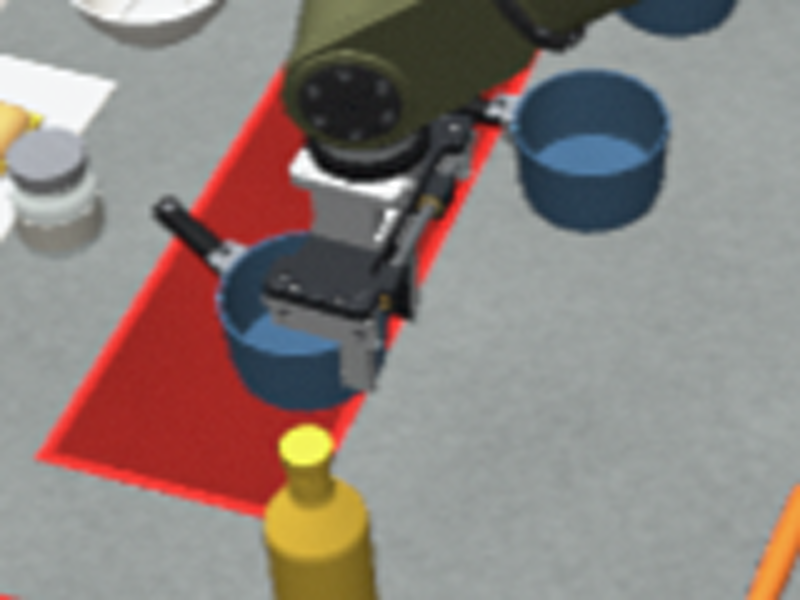

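```bash
python3 -m jog '5 0 0 0 0 0 0.36;11 0 0 0 0 0 0.36;17 0 0 0 0 0 0.36;22 0 0 0 0 0 0.36;25 0 0 0 0 0 0.36;26 0 0 0 0 0 0.36;26 0 0 0 0 0 0.36'; python3 -m jog '-5 0 0 0 0 0 0.36;-25 0 0 0 0 0 0.36;-60 0 0 0 0 0 0.36;-80 0 40 0 0 0 0.36;-100 0 80 0 0 0 0.36;-130 0 120 0 0 0 0.36;-160 0 150 0 0 0 0.36;-180 0 180 0 0 0 0.36;-200 0 200 0 0 0 0.36;-200 0 200 0 0 0 0.36'; python3 - <<'E'
from h import *
P,C,cs=pts()
PANS['A']=(.625,.209)
for k,v in PANS.items():
    s,n,e=pan(P,C,*v); print(k,s.round(4),n,e.round(4),handle(P,C,*s))
red=(C[:,0]>110)&(C[:,1]<90)&(C[:,2]<90)&(abs(P[:,2])<.012)&(abs(P[:,1]-.21)<.03)&(P[:,0]>.5)&(P[:,0]<.8)
print(np.percentile(P[red,0],[1,3,97,99]))
c=cs['side']; save(cs['top'],'t13')
cv2.imwrite('pics/s13.png',cv2.resize(c['img'][130:300,190:370,::-1],None,fx=3.5,fy=3.5,interpolation=cv2.INTER_CUBIC))
E
```

```text
time_s: 16.12
ee_pos: [0.5732, 0.2083, 0.0233]
eef_rot: [-1.573, 0.019, -3.139]
force: [-1.7, -0.2, 0.1]
grip_width: 0.06
time_s: 16.95
ee_pos: [0.3719, 0.209, 0.2289]
eef_rot: [-1.577, 0.028, -3.138]
force: [0.3, -0.1, 1.1]
grip_width: 0.0599
A [0.6267 0.2097] 161 0.002 (array([0.72474797, 0.17148549]), array([ 0.87346487, -0.48688717]), 135, np.float64(-21.259435696110558), np.float64(-29.13618899073483))
B [ 0.4783 -0.0028] 84 0.0016 (array([ 0.58182838, -0.00083059]), array([0.99995641, 0.00933713]), 140, np.float64(1.1162515975436125), np.float64(0.5349856436418589))
C [ 0.4844 -0.2213] 50 0.001 (array([ 0.58896533, -0.23803029]), array([ 0.99445241, -0.10518743]), 117, np.float64(-9.078646849599865), np.float64(-6.037965141654846))
[0.55288463 0.55452188 0.73009549 0.73128714]
```

View pics/s13.png

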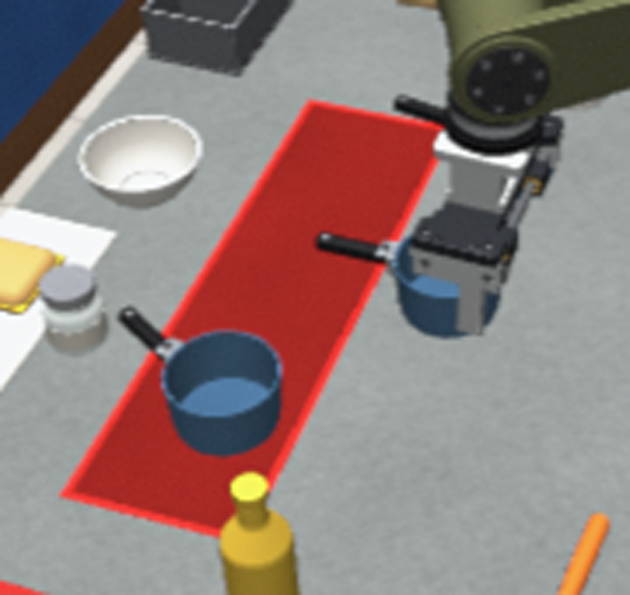

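View pics/t13.png

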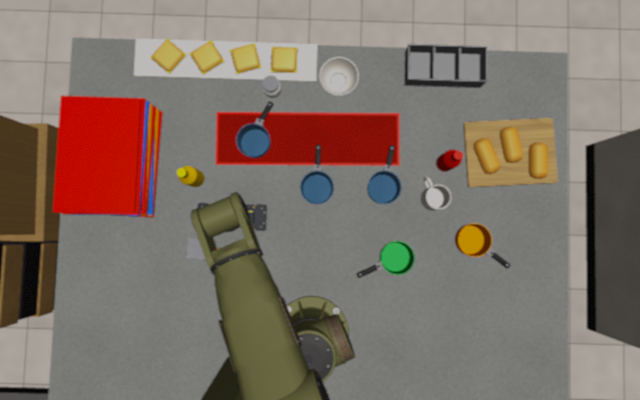

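```bash
python3 -c "
from station import hand_in;print(hand_in())"
```

```text
the job is handed in; nothing more can be done
None
```

The loose handle is on pan_a, the leftmost pan. I swung it fully left, then fully right, and slid the pan onto the mat without lifting it. I handed the job in at about 17 s, with the gripper clear of everything.

- **Finding the loose one:** when I nudged the handles of pan_b and pan_c, the metal bracket turned with the handle, so those are sound. On pan_a the bracket stayed put while the handle swung. The wrist force was within its noise of about 1 N throughout, so I judged this from the pictures.
- **Full swing:** I pushed each way until pan_a's bracket just began to move, which marks the end of the handle's travel.
- **On the mat:** pan_a's base spans x 0.578–0.676 m, and the mat runs from about 0.554 to 0.731 m there.
- **Left to the right:** the handle points about 8° to the right of the line from the pan's centre, and about 7.7° is expected at the stop. Single readings scattered between 5° and 8.5°.
- **Other things:** the two sound pans moved by no more than about 2 mm and turned about 6° from the wiggling. Their bases are clear of the mat. The bottles and the mug look untouched in the last pictures. The tip of pan_a's handle ended about 2 cm short of the salt shaker.

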